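Dock the sample-jar rack in the evidence kit case

ROBOT

A 6-joint arm with a two-finger parallel gripper is mounted at the origin on the work surface. World frame = base frame: x ahead of the robot, y to its left, z up, the work surface at z = 0. Lengths are in m, angles in rad, forces in N, time in s.
With the tool pointing down it reaches from about 0.325 to 0.9 m from the base axis. Payload 6.1 kg.
Tool frame: the origin (TCP) lies on the mounting face of the last link; the fingertips stand 182 mm ahead of it and the grasp point (between the pads) lies 164 mm ahead of it; z points along the fingers, y is the line along which they close (so a half turn about z gives the same grasp; the last joint's range is limited). The gripper opens to 87 mm and grips with 3 to 60 N. Pads are 19 mm wide; open, the fingers measure 117 mm over their backs; the gripper's body (75 mm by 190 mm) begins 51 mm behind the grasp point.
Start: joints at [-1.288, 0.22, 1.526, -0, 1.395, -0.126], TCP at [0.248, -0.573, 0.405] pointing down, gripper open.
Joint ranges: [-2.98, 2.98], [-0.91, 2.08], [0.09, 2.57], [-1.24, 4.39], [0.2, 2.65], [-2.68, 2.68]. Speed limits (rad/s): [2.57, 2.57, 3.01, 3.14, 3.14, 3.14].

INTERFACE

Orientations are given as a 3x3 rotation matrix whose columns are the frame's x, y, z axes.
In Python, from workcell import sense, snapshot, hand_in gives the robot as it stands.
- The arm moves only by the tool step_arm, never from a script. Its argument "commands" is a list of rows, each a list of 6 numbers: the shift along the world's x, y, z as a fraction of full scale, then the turn, a rotation vector about the world's x, y, z as a fraction of full scale. A call has exactly 5 rows; each row shifts and turns the commanded pose from where the row before left it; what a row does not reach is not made up. Full scale, the value 1, is 300 mm for a shift and 6 degrees for a turn. A row lasts 1/12 s, in which the tool goes at most 41.7 mm and 7.16 degrees, less where a joint would pass 70% of its speed; a pose out of reach is approached as far as the arm can. A call with a number of a shift or a turn outside -1 to 1 is refused whole. A call with a gripper value outside its range is refused whole. "jaw" is the closure, from 0 (fully open) to 1 (shut), set as the call begins (left out, the last holds). The fingers move at their own pace and stop on an object; "grip_force" is the grip in N (left out, the last holds). Time passes only in rows, so rows that do not move let the fingers close, or fill a call up. It gives the time, the measured TCP pose, the force, the opening and the grip force at its end, in the units of the state.
- sense(): the state, without advancing time (a new reading comes with each control period).
- snapshot(name): name is "side" or "top"; returns a dict with "color" (480x640x3 uint8, red, green, blue), "fx", "fy", "cx", "cy" (pixels), "view" (4x4, takes a point from world to camera coordinates). Camera axes: x right, y down, z forward; pixel columns grow to the right and rows downward; lengths in m; the calibration is good to about 2 mm. A picture is of the moment at which its call begins. There is no depth.
- hand_in(): hands the job in; it is judged then, once.
The state is a dict: "time": time; "joints": joint angles; "qd": joint speeds; "tau": joint torques, N m; "position": TCP position; "eef_rot": TCP orientation; "ft_force": force on the tool from outside, world axes, zero at the start; "moment": the same for the moment, N m; "finger_gap": finger opening in m; "finger_force": force on a finger pad.
Only numpy, scipy, OpenCV 4.12 (cv2) and the standard library are available. Lean on these libraries where they do the work, as an engineer would, in place of code of your own. Each camera call takes 0.05 s, during which the arm holds its last target. There are 200 camera calls.

TASK

Open the black kit case by the orange bar on its lid until the lid rests on its stop, then take the grey sample-jar rack by its orange fin, set it square in the case (long side along the hinge) so that the hole in its underside drops over the brass locating pin, and press it down until the blue sprung deck under it is fully down. Finish while still holding the rack pressed fully down, lid open: do not let go. Leave the black powder jar, the small white jar and the brush where they are.

Things in the scene. Friction and masses are not known exactly. Their poses are not given: they have to be found in the camera images.
- case: Black hard case, fixed, 180 mm deep (its x) by 240 mm wide (its y); lower shell 70 mm high, walls and floor 6 mm. Origin: centre of its underside, on the table. Its -x side is the front with the orange lid bar, its +x side has the hinge; z up. The front faces roughly -y of the world (yaw 1.57 plus or minus 0.25).
- lid (a joint): Lid's hinge angle (rad): 0 shut (as at the start), 1.75 open on its stop, 10 degrees past upright, where it stays by its own weight; let go below about 1.25 it falls shut. A 45 mm deep shell, 0.35 kg, no latch. Open, it stands wholly beyond the case's hinge side, up to about 0.31 m high.
- lid_hinge (a point): Middle of the lid's hinge line, on the case's top rim: 90 mm along +x of the case from its centre and 70 mm above the table. The hinge axis is the case's y; opening swings the front edge up and over towards the case's +x.
- lid_bar (a point): Middle of the orange bar on the lid's front: round, 12 mm thick, 110 mm long along the case's y, 40 mm out from the lid's front wall, a post at each end. Lid shut, it lies 90 mm above the table, 220 mm from the hinge towards the front and 20 mm above it. Pinched from above across its thickness it turns between the fingers, so the tool can stay upright through the swing.
- dock: Aluminium dock plate fixed on the case's floor, 90 by 120 mm, square with the case, not always at the same place in it (up to 12 mm along the case's x and 20 mm along its y off the centre). Origin: centre of its underside, 6 mm above the table. Hidden under the lid until that is opened.
- pin_tip (a point): Top of the brass locating pin, which stands upright and fixed in the middle of the dock: 12 mm thick, its top 6 mm tapering to 7 mm; the tip is 42 mm above the dock's origin, 48 mm above the table, and 16 mm above the free deck.
- deck (a joint): How far the blue sprung deck (80 by 110 mm, around the pin) is pressed down (m): 0 free, 0.008 fully down on its stop. Its free top is 26 mm above the dock's origin, 32 mm above the table. The spring pushes with 5 N when free and 13 N when fully down, so the rack's weight alone does not sink it.
- rack: Grey jar rack, about 0.28 kg: block 100 (its x) by 140 (its y) by 28 mm high; four white jar caps 8 mm high on its corners; orange fin mid-top, 36 along x, 20 thick along y, 50 mm high; round hole mid-underside, 15 mm wide, 28 deep. Origin: the hole's mouth; z up. Fits either way; square when its x lies along the case's x. Origin is 32 mm above the table on the free deck, 24 fully pressed.
- rack_fin (a point): Point to grip on the rack's orange fin, on its centre line, 61 mm above the rack's origin (33 mm above the block's top, 17 mm below the fin's top). Grip across the 20 mm, fingers closing along the rack's y.
- powder_jar: Black powder jar with a black cap and blue band, 66 mm wide, 95 mm high; origin under its centre. Leave it alone.
- sample_jar: Small white sample jar, 44 mm wide, 50 mm high; origin under its centre. Leave it alone.
- brush: Brush lying on the table, 160 mm long along its x. Leave it alone.

How it is judged:
By the outcome, as a careful person would: the job done as asked, in the order asked, and still so for the second after the job is handed in, while the arm keeps its last pose, push and grip.
It also fails if it takes over 64 s, if anything falls off the work surface, if the arm or the gripper's body presses on something with over 40 N, if the wrist force passes 120 N, or if a joint passes its speed limit or range.

## Working session

There is one attempt and no reset: what is moved stays moved. The work goes in short steps, Python scripts to look and compute and a tool call to move; the robot and the scene stay as the last step left them, time stands still between calls to the robot, and variables do not carry over. Pictures are saved under pics/ and viewed, at most 10 in all, crops included, and the job is handed in when it is done.

Besides the shell and the picture viewer there is one more tool, called after "Emit:" as name(argument=value, ...) on one line, values as JSON. step_arm: Moves the arm, as the interface text tells. Its arguments: {"type":"object","properties":{"commands":{"type":"array","items":{"type":"array","items":{"type":"number","minimum":-1,"maximum":1}}},"jaw":{"type":"number"},"grip_force":{"type":"number"}},"required":["commands"]}

```bash
mkdir -p pics; ls; python3 - <<'E'
from workcell import sense,snapshot
import cv2,numpy as np
s=sense();print({k:np.round(v,3).tolist() for k,v in s.items()})
for n in("top","side"):
    d=snapshot(n);cv2.imwrite(f"pics/{n}0.png",d["color"][:,:,::-1]);print(n,d["fx"],d["fy"],d["cx"],d["cy"],np.round(d["view"],3).tolist())
E
```

```text
pics
{'time': 0.0, 'joints': [-1.288, 0.221, 1.528, -0.0, 1.395, -0.126], 'qd': [0.001, 0.001, 0.001, 0.001, 0.0, -0.0], 'tau': [0.002, -49.462, -38.737, 0.07, 0.057, -0.0], 'position': [0.248, -0.573, 0.404], 'eef_rot': [[0.918, 0.397, -0.001], [0.397, -0.918, 0.002], [0.0, -0.002, -1.0]], 'ft_force': [0.042, 0.552, -0.324], 'moment': [0.009, 0.014, 0.016], 'finger_force': 0.0, 'finger_gap': 0.087}
top 541.3485359939555 541.3485359939555 323.2555028162268 244.93670265378958 [[-0.003, -1.0, 0.003, -0.037], [-0.994, 0.003, -0.109, 0.573], [0.109, -0.003, -0.994, 0.994], [0.0, 0.0, 0.0, 1.0]]
side 603.3574197656862 603.3574197656862 319.75837941197494 238.93744113039335 [[0.959, -0.285, -0.003, -0.54], [-0.212, -0.707, -0.674, 0.16], [0.19, 0.647, -0.738, 0.996], [0.0, 0.0, 0.0, 1.0]]
```

View pics/top0.png

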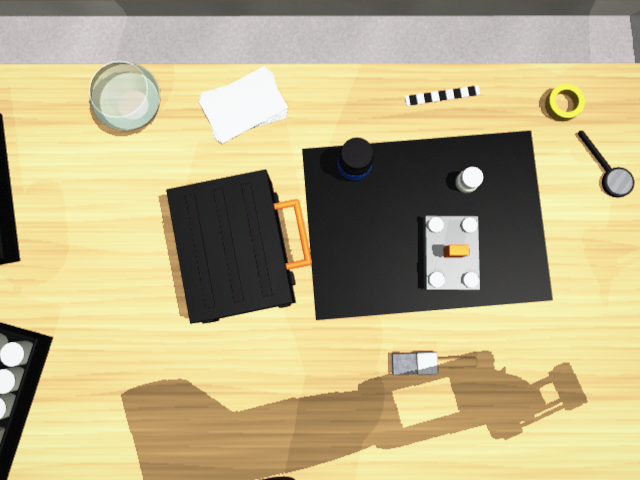

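View pics/side0.png

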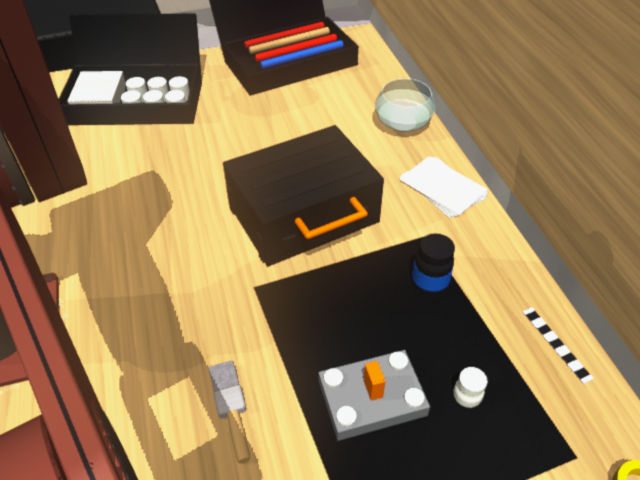

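The top view shows the shut case on the left: bar at about (303,235), front towards image right (-y). The rack is at (452,252) with caps at (436,226), (469,226), (437,279) and (470,279), and its fin is at (458,251). The side view confirms this, with the bar at (333,222) and the fin at (375,380). Next I measure the bar and the rack.

```bash
cat > h.py <<'E'
import cv2,numpy as np
from workcell import sense,snapshot
def ray(d,p):
    V=np.array(d["view"]);R,t=V[:3,:3],V[:3,3]
    return -R.T@t, R.T@np.array([(p[0]-d["cx"])/d["fx"],(p[1]-d["cy"])/d["fy"],1])
def onz(d,p,z):
    c,r=ray(d,p);return c+r*(z-c[2])/r[2]
def tri(d1,p1,d2,p2):
    c1,r1=ray(d1,p1);c2,r2=ray(d2,p2)
    k=np.linalg.lstsq(np.c_[r1,-r2],c2-c1,rcond=None)[0]
    a,b=c1+k[0]*r1,c2+k[1]*r2;return (a+b)/2,np.linalg.norm(a-b)
def proj(d,P):
    q=(np.array(d["view"])@np.r_[P,1])[:3];return d["fx"]*q[0]/q[2]+d["cx"],d["fy"]*q[1]/q[2]+d["cy"]
def mask(d,lo,hi,box=None):
    m=cv2.inRange(cv2.cvtColor(d["color"],cv2.COLOR_RGB2HSV),np.array(lo),np.array(hi))
    if box:
        k=np.zeros_like(m);x0,y0,x1,y1=box;k[y0:y1,x0:x1]=255;m&=k
    return m
def blobs(m,a=20):
    c=cv2.findContours(m,cv2.RETR_EXTERNAL,cv2.CHAIN_APPROX_NONE)[0]
    return sorted([k for k in c if cv2.contourArea(k)>=a],key=cv2.contourArea,reverse=True)
def cen(k):
    M=cv2.moments(k);return np.array([M["m10"]/M["m00"],M["m01"]/M["m00"]])
ORANGE=((5,190,130),(18,255,255))
E
python3 - <<'E'
from h import *
np.set_printoptions(precision=4,suppress=True)
t=snapshot("top");s=snapshot("side")
for n,d,box in(("top",t,(260,180,500,290)),("side",s,(280,180,400,410))):
    for k in blobs(mask(d,*ORANGE,box)): print(n,cen(k),cv2.contourArea(k),cv2.boundingRect(k))
# bar in top: rectify contour to z=.09
k=blobs(mask(t,*ORANGE,(260,180,330,290)))[0]
w=np.array([onz(t,p,.09)[:2] for p in k[:,0]],np.float32)
r=cv2.minAreaRect(w);print("bar rect",r);print(cv2.boxPoints(r))
def caps(d,box,z=.036):
    return np.array([onz(d,cen(k),z) for k in blobs(mask(d,(0,0,200),(179,45,255),box))[:4]])
for d,b in((t,(420,212,484,292)),(s,(318,345,432,436))):
    c=caps(d,b);print("caps\n",c,c.mean(0));r=cv2.minAreaRect(c[:,:2].astype(np.float32));print(r)
ft=blobs(mask(t,*ORANGE,(440,240,480,265)))[0];
w=np.array([onz(t,p,.078)[:2] for p in ft[:,0]],np.float32);print("fin top",cv2.minAreaRect(w))
E
```

```text
top [296.6395 233.4283] 86.0 (274, 204, 33, 62)
top [302.369  262.0714] 28.0 (286, 245, 26, 25)
side [333.2033 220.8978] 618.0 (295, 197, 73, 42)
side [373.6333 385.8261] 300.0 (364, 364, 21, 36)
bar rect ((0.5867368578910828, 0.01970796287059784), (0.10687899589538574, 0.03865600377321243), 12.098090171813965)
[[ 0.5304  0.0274]
 [ 0.5385 -0.0104]
 [ 0.643   0.012 ]
 [ 0.6349  0.0498]]
caps
 [[ 0.5565 -0.2833  0.036 ]] [ 0.5565 -0.2833  0.036 ]
((0.5565128326416016, -0.2833316922187805), (0.0, 0.0), 0.0)
caps
 [[ 0.5086 -0.3163  0.036 ]
 [ 0.6126 -0.3174  0.036 ]
 [ 0.5089 -0.2524  0.036 ]
 [ 0.613  -0.2531  0.036 ]] [ 0.5608 -0.2848  0.036 ]
((0.5607589483261108, -0.2848888039588928), (0.06429415941238403, 0.10409318655729294), 89.6478500366211)Traceback (most recent call last):
  File "<stdin>", line 14, in <module>
IndexError: list index out of range
```

```bash
sed -i 's/^ORANGE.*/ORANGE=((5,150,100),(24,255,255))/' h.py; python3 - <<'E'
from h import *
np.set_printoptions(precision=4,suppress=True)
t=snapshot("top");s=snapshot("side")
hsv=cv2.cvtColor(t["color"],cv2.COLOR_RGB2HSV);print(hsv[248:254,450:470:4].tolist()[2],hsv[226,436],hsv[240,445],hsv[235,303],hsv[230,265],hsv[300,330], hsv[30:31,200:201])
k=blobs(mask(t,*ORANGE,(270,195,316,275)))[0];print(cv2.boundingRect(k),cv2.contourArea(k))
w=np.array([onz(t,p,.09)[:2] for p in k[:,0]],np.float32)
r=cv2.minAreaRect(w);print("bar rect",r);print(cv2.boxPoints(r))
for V in(230,245):
  K=blobs(mask(t,(0,0,V),(179,45,255),(422,212,484,294)))
  c=np.array([onz(t,cen(k),.036) for k in K]);print(V,[cv2.contourArea(k) for k in K]);print(c,c.mean(0))
K=blobs(mask(t,*ORANGE,(440,240,480,265)))
w=np.array([onz(t,p,.078)[:2] for p in K[0][:,0]],np.float32);print("fin top",cv2.minAreaRect(w))
# lid silhouette
m=mask(t,(0,0,0),(179,255,70),(150,160,300,330));q=blobs(m)[0];print(cv2.minAreaRect(q))
w=np.array([onz(t,p,.115)[:2] for p in q[:,0]],np.float32);r=cv2.minAreaRect(w);print("lid@.115",r,cv2.boxPoints(r).tolist())
E
```

```text
[[22, 166, 247], [24, 157, 247], [24, 157, 247], [24, 157, 247], [23, 159, 247]] [ 90   2 250] [105   2 207] [ 20 176 247] [ 0  6 43] [60  7 39] [[[  0   7 190]]]
(273, 199, 39, 71) 595.5
bar rect ((0.5871605277061462, 0.016181156039237976), (0.12280018627643585, 0.04746159166097641), 11.53093433380127)
[[ 0.5223  0.0272]
 [ 0.5317 -0.0193]
 [ 0.6521  0.0052]
 [ 0.6426  0.0517]]
230 [163.5, 160.5, 152.0, 148.0]
[[ 0.5063 -0.3161  0.036 ]
 [ 0.5067 -0.252   0.036 ]
 [ 0.611  -0.2527  0.036 ]
 [ 0.6105 -0.3166  0.036 ]] [ 0.5586 -0.2844  0.036 ]
245 [135.0, 131.0, 129.5, 125.0]
[[ 0.5062 -0.3157  0.036 ]
 [ 0.5066 -0.2517  0.036 ]
 [ 0.61   -0.3164  0.036 ]
 [ 0.6111 -0.2524  0.036 ]] [ 0.5585 -0.2841  0.036 ]
fin top ((0.5566620826721191, -0.27968427538871765), (0.03850249573588371, 0.019970063120126724), 89.83594512939453)
((231.076904296875, 246.8845977783203), (138.26187133789062, 110.02114868164062), 78.69007110595703)
lid@.115 ((0.5624582171440125, 0.12063679844141006), (0.24205024540424347, 0.18880505859851837), 11.469428062438965) [[0.4250783920288086, 0.18908895552158356], [0.4626213312149048, 0.004054155200719833], [0.6998380422592163, 0.05218464136123657], [0.6622951030731201, 0.23721943795681]]
```

Emit:
step_arm(commands=[[0.057, 0.095, 0, 0, 0, -0.1], [0.057, 0.095, 0, 0, 0, -0.1], [0.057, 0.095, 0, 0, 0, -0.1], [0.057, 0.095, 0, 0, 0, -0.1], [0.057, 0.095, 0, 0, 0, -0.1]], jaw=0.7, grip_force=20)

```text
time: 0.72
position: [0.3344, -0.4296, 0.4046]
eef_rot: [[0.938, 0.348, 0.0], [0.348, -0.938, 0.0], [0.0, -0.0, -1.0]]
ft_force: [1.0, 0.6, 0.1]
finger_gap: 0.0613
finger_force: 0.0
```

Emit:
step_arm(commands=[[0.057, 0.095, 0, 0, 0, -0.1], [0.057, 0.095, 0, 0, 0, -0.1], [0.057, 0.095, 0, 0, 0, -0.1], [0.057, 0.095, 0, 0, 0, -0.1], [0.057, 0.095, 0, 0, 0, -0.1]])

```text
time: 1.13
position: [0.4199, -0.287, 0.4049]
eef_rot: [[0.954, 0.299, 0.0], [0.299, -0.954, -0.0], [0.0, 0.0, -1.0]]
ft_force: [-0.1, -0.8, -0.3]
finger_gap: 0.0301
finger_force: 0.0
```

Emit:
step_arm(commands=[[0.057, 0.095, 0, 0, 0, -0.1], [0.057, 0.095, 0, 0, 0, -0.1], [0.057, 0.095, 0, 0, 0, -0.1], [0.057, 0.095, 0, 0, 0, -0.1], [0.057, 0.095, 0, 0, 0, -0.1]])

```text
time: 1.55
position: [0.5055, -0.1444, 0.405]
eef_rot: [[0.969, 0.249, 0.001], [0.249, -0.969, -0.0], [0.0, 0.0, -1.0]]
ft_force: [0.3, -0.5, 0.3]
finger_gap: 0.0263
finger_force: 0.0
```

Emit:
step_arm(commands=[[0.057, 0.095, 0, 0, 0, -0.1], [0.057, 0.095, 0, 0, 0, -0.1], [0.057, 0.095, 0, 0, 0, -0.1], [0.057, 0.095, 0, 0, 0, -0.1], [0.057, 0.095, 0, 0, 0, -0.1]])

```text
time: 1.97
position: [0.591, -0.0018, 0.4048]
eef_rot: [[0.98, 0.198, 0.0], [0.198, -0.98, -0.0], [0.0, 0.0, -1.0]]
ft_force: [1.4, -0.4, -0.2]
finger_gap: 0.026
finger_force: 0.0
```

Emit:
step_arm(commands=[[0, 0, -0.07, 0, 0, 0], [0, 0, -0.07, 0, 0, 0], [0, 0, -0.07, 0, 0, 0], [0, 0, -0.07, 0, 0, 0], [0, 0, -0.07, 0, 0, 0]])

```text
time: 2.38
position: [0.5903, -0.0032, 0.2987]
eef_rot: [[0.98, 0.198, 0.0], [0.198, -0.98, -0.0], [0.0, 0.0, -1.0]]
ft_force: [0.1, 0.1, 0.1]
finger_gap: 0.026
finger_force: 0.0
```

Emit:
step_arm(commands=[[0, 0, -0.05, 0, 0, 0], [0, 0, -0.05, 0, 0, 0], [0, 0, -0.03, 0, 0, 0], [0, 0, -0.02, 0, 0, 0], [0, 0, -0.003, 0, 0, 0]])

```text
time: 2.8
position: [0.5901, -0.0035, 0.2527]
eef_rot: [[0.98, 0.198, -0.002], [0.198, -0.98, 0.0], [-0.002, -0.001, -1.0]]
ft_force: [0.6, 0.0, -0.3]
finger_gap: 0.026
finger_force: 0.0
```

Emit:
step_arm(commands=[[0, 0, 0, 0, 0, 0], [0, 0, 0, 0, 0, 0], [0, 0, 0, 0, 0, 0], [0, 0, 0, 0, 0, 0], [0, 0, 0, 0, 0, 0]], jaw=1)

```text
time: 3.22
position: [0.5907, -0.0022, 0.255]
eef_rot: [[0.98, 0.198, 0.001], [0.198, -0.98, 0.003], [0.002, -0.002, -1.0]]
ft_force: [-0.6, 6.6, 1.2]
finger_gap: 0.0112
finger_force: 20.0
```

```bash
python3 - <<'E'
import numpy as np
a=np.radians(11.5);u=np.array([-np.sin(a),np.cos(a)])
th=np.linspace(0,1.75,26);ph=np.arctan2(.02,-.22)-th;r=np.hypot(.22,.02)
p=np.c_[np.outer(r*np.cos(ph),u),r*np.sin(ph)]
c=np.round(p/0.3,3);print(np.round(np.diff(c,axis=0),3).tolist())
E
```

```text
[[-0.001, 0.007, 0.051], [-0.002, 0.01, 0.05], [-0.003, 0.013, 0.05], [-0.003, 0.016, 0.049], [-0.004, 0.02, 0.047], [-0.005, 0.023, 0.046], [-0.005, 0.027, 0.044], [-0.006, 0.029, 0.042], [-0.007, 0.032, 0.04], [-0.007, 0.034, 0.037], [-0.007, 0.038, 0.035], [-0.008, 0.039, 0.033], [-0.009, 0.042, 0.029], [-0.009, 0.043, 0.026], [-0.009, 0.045, 0.023], [-0.009, 0.047, 0.02], [-0.01, 0.048, 0.017], [-0.01, 0.048, 0.013], [-0.01, 0.05, 0.009], [-0.01, 0.05, 0.006], [-0.011, 0.051, 0.002], [-0.01, 0.05, -0.001], [-0.01, 0.05, -0.005], [-0.01, 0.05, -0.008], [-0.01, 0.049, -0.012]]
```

Emit:
step_arm(commands=[[-0.001, 0.007, 0.051, 0, 0, 0], [-0.002, 0.01, 0.05, 0, 0, 0], [-0.003, 0.013, 0.05, 0, 0, 0], [-0.003, 0.016, 0.049, 0, 0, 0], [-0.004, 0.02, 0.047, 0, 0, 0]])

```text
time: 3.63
position: [0.5865, 0.0177, 0.3288]
eef_rot: [[0.98, 0.198, 0.001], [0.198, -0.98, 0.003], [0.002, -0.002, -1.0]]
ft_force: [3.1, 6.6, -5.5]
finger_gap: 0.0114
finger_force: 20.0
```

Emit:
step_arm(commands=[[-0.005, 0.023, 0.046, 0, 0, 0], [-0.005, 0.027, 0.044, 0, 0, 0], [-0.006, 0.029, 0.042, 0, 0, 0], [-0.007, 0.032, 0.04, 0, 0, 0], [-0.007, 0.034, 0.037, 0, 0, 0]])

```text
time: 4.05
position: [0.5777, 0.0605, 0.3922]
eef_rot: [[0.98, 0.198, 0.002], [0.198, -0.98, -0.0], [0.002, 0.001, -1.0]]
ft_force: [5.1, 2.6, -3.3]
finger_gap: 0.0114
finger_force: 20.0
```

Emit:
step_arm(commands=[[-0.007, 0.038, 0.035, 0, 0, 0], [-0.008, 0.039, 0.033, 0, 0, 0], [-0.009, 0.042, 0.029, 0, 0, 0], [-0.009, 0.043, 0.026, 0, 0, 0], [-0.009, 0.045, 0.023, 0, 0, 0]])

```text
time: 4.47
position: [0.565, 0.1225, 0.4369]
eef_rot: [[0.98, 0.197, 0.003], [0.197, -0.98, -0.001], [0.003, 0.002, -1.0]]
ft_force: [2.5, -2.5, 3.9]
finger_gap: 0.0114
finger_force: 20.0
```

Emit:
step_arm(commands=[[-0.009, 0.047, 0.02, 0, 0, 0], [-0.01, 0.048, 0.017, 0, 0, 0], [-0.01, 0.048, 0.013, 0, 0, 0], [-0.01, 0.05, 0.009, 0, 0, 0], [-0.01, 0.05, 0.006, 0, 0, 0]])

```text
time: 4.88
position: [0.5499, 0.1964, 0.4551]
eef_rot: [[0.98, 0.198, 0.002], [0.198, -0.98, 0.001], [0.002, -0.0, -1.0]]
ft_force: [4.0, 0.8, 2.9]
finger_gap: 0.0109
finger_force: 20.0
```

Emit:
step_arm(commands=[[-0.011, 0.051, 0.002, 0, 0, 0], [-0.01, 0.05, -0.001, 0, 0, 0], [-0.01, 0.05, -0.005, 0, 0, 0], [-0.009, 0.04, -0.008, 0, 0, 0], [-0.006, 0.025, -0.007, 0, 0, 0]])

```text
time: 5.3
position: [0.5361, 0.2618, 0.4491]
eef_rot: [[0.98, 0.199, 0.002], [0.199, -0.98, 0.002], [0.003, -0.001, -1.0]]
ft_force: [4.7, 2.1, 2.6]
finger_gap: 0.011
finger_force: 20.0
```

Emit:
step_arm(commands=[[-0.004, 0.02, -0.005, 0, 0, 0], [-0.003, 0.014, -0.004, 0, 0, 0], [-0.002, 0.01, -0.003, 0, 0, 0], [0, 0, 0, 0, 0, 0], [0, 0, 0, 0, 0, 0]])

```text
time: 5.72
position: [0.5341, 0.2721, 0.4464]
eef_rot: [[0.98, 0.197, 0.003], [0.197, -0.98, -0.003], [0.002, 0.004, -1.0]]
ft_force: [3.5, -7.3, 7.4]
finger_gap: 0.0111
finger_force: 20.0
```

Emit:
step_arm(commands=[[0, 0, 0, 0, 0, 0], [0, 0, 0, 0, 0, 0], [0, 0, 0, 0, 0, 0], [0, 0, 0, 0, 0, 0], [0, 0, 0, 0, 0, 0]], jaw=0.5)

```text
time: 6.13
position: [0.5333, 0.2732, 0.4439]
eef_rot: [[0.98, 0.199, -0.002], [0.199, -0.98, -0.0], [-0.002, -0.0, -1.0]]
ft_force: [-0.3, -0.3, 0.8]
finger_gap: 0.0367
finger_force: 0.0
```

Emit:
step_arm(commands=[[0, 0, 0.03, 0, 0, 0], [0, 0, 0.04, 0, 0, 0], [0, 0, 0.05, 0, 0, 0], [0, 0, 0.05, 0, 0, 0], [0, 0, 0.03, 0, 0, 0]])

```text
time: 6.55
position: [0.5338, 0.2729, 0.5081]
eef_rot: [[0.98, 0.198, 0.003], [0.198, -0.98, 0.001], [0.004, -0.001, -1.0]]
ft_force: [-0.3, 0.2, 0.1]
finger_gap: 0.0434
finger_force: 0.0
```

Emit:
step_arm(commands=[[0.004, -0.093, 0, 0, 0, 0.65], [0.004, -0.093, 0, 0, 0, 0.65], [0.004, -0.093, 0, 0, 0, 0.65], [0.004, -0.093, 0, 0, 0, 0.65], [0.004, -0.093, 0, 0, 0, 0.65]])

```text
time: 6.97
position: [0.5395, 0.1322, 0.5056]
eef_rot: [[0.856, 0.517, 0.001], [0.517, -0.856, 0.0], [0.001, 0.0, -1.0]]
ft_force: [0.6, -0.1, 0.3]
finger_gap: 0.0434
finger_force: 0.0
```

Emit:
step_arm(commands=[[0.004, -0.093, 0, 0, 0, 0.65], [0.004, -0.093, 0, 0, 0, 0.65], [0.004, -0.093, 0, 0, 0, 0.65], [0.004, -0.093, 0, 0, 0, 0.65], [0.004, -0.093, 0, 0, 0, 0.65]])

```text
time: 7.38
position: [0.5456, -0.0075, 0.5057]
eef_rot: [[0.635, 0.773, 0.001], [0.773, -0.635, -0.0], [0.001, 0.001, -1.0]]
ft_force: [0.4, 0.4, 0.5]
finger_gap: 0.0437
finger_force: 0.0
```

Emit:
step_arm(commands=[[0.004, -0.093, -0.04, 0, 0, 0.65], [0.004, -0.093, -0.04, 0, 0, 0.65], [0.004, -0.093, -0.04, 0, 0, 0.65], [0.004, -0.093, -0.04, 0, 0, 0.65], [0.004, -0.093, -0.04, 0, 0, 0.65]])

```text
time: 7.8
position: [0.5517, -0.1471, 0.4452]
eef_rot: [[0.34, 0.94, 0.001], [0.94, -0.34, -0.0], [0.0, 0.001, -1.0]]
ft_force: [0.5, 0.3, -0.7]
finger_gap: 0.0435
finger_force: 0.0
```

Emit:
step_arm(commands=[[0.004, -0.093, -0.04, 0, 0, 0.65], [0.004, -0.093, -0.04, 0, 0, 0.65], [0.004, -0.093, -0.04, 0, 0, 0.65], [0.004, -0.093, -0.04, 0, 0, 0.65], [0.004, -0.093, -0.04, 0, 0, 0.65]])

```text
time: 8.22
position: [0.5578, -0.2867, 0.385]
eef_rot: [[0.007, 1.0, 0.001], [1.0, -0.007, -0.0], [-0.0, 0.001, -1.0]]
ft_force: [0.7, -0.7, -0.2]
finger_gap: 0.0435
finger_force: 0.0
```

```bash
python3 - <<'E'
from h import *
for n in("top","side"):
    d=snapshot(n);cv2.imwrite(f"pics/{n}1.png",d["color"][:,:,::-1])
E
```

```text
(no output)
```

View pics/top1.png

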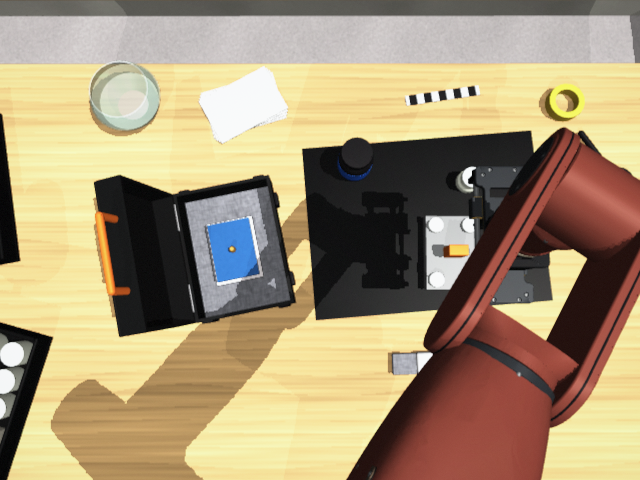

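View pics/side1.png

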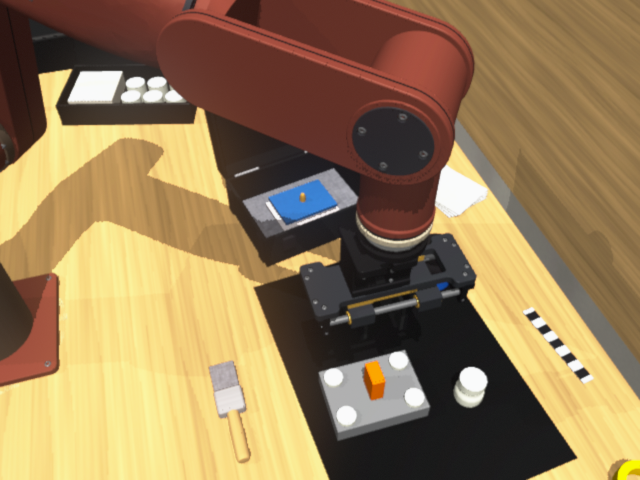

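The lid stands open on its stop. Top view: blue deck around (235,250) with the pin at (232,249). Side view: deck at (303,202), pin at (303,196). The rack hasn't moved, and the gripper is above it.

```bash
python3 - <<'E'
from h import *
np.set_printoptions(precision=4,suppress=True)
t=snapshot("top");s=snapshot("side")
P={}
for n,d,box in(("t",t,(200,210,270,290)),("s",s,(260,170,345,230))):
    b=mask(d,(100,150,60),(125,255,255),box);K=blobs(b)[0]
    w=np.array([onz(d,p,.032)[:2] for p in K[:,0]],np.float32);r=cv2.minAreaRect(w);print(n,"deck",r,cv2.boxPoints(r).tolist())
    x,y,ww,h=cv2.boundingRect(K)
    pm=mask(d,(8,90,60),(35,255,255),(x+5,y-5,x+ww-5,y+h-5));k=blobs(pm,2)[0]
    P[n]=cen(k);print("pin",P[n],cv2.boundingRect(k),cv2.contourArea(k),"z.048",onz(d,P[n],.048),"z.044",onz(d,P[n],.044))
print("tri",tri(t,P["t"],s,P["s"]))
K=blobs(mask(s,(0,0,200),(179,45,255),(318,345,432,436)))[:4];c=np.array([onz(s,cen(k),.036) for k in K]);print("caps",c.mean(0))
E
```

```text
t deck ((0.5646317005157471, 0.13230544328689575), (0.10787759721279144, 0.07809149473905563), 11.622478485107422) [[0.5039325952529907, 0.1596839874982834], [0.5196651220321655, 0.08319365233182907], [0.6253308057785034, 0.10492689907550812], [0.6095982789993286, 0.18141722679138184]]
pin [231.6759 248.8148] (229, 246, 6, 6) 18.0 z.048 [0.5639 0.1314 0.048 ] z.044 [0.5643 0.1321 0.044 ]
s deck ((0.5669106245040894, 0.1297319233417511), (0.10815121978521347, 0.08101532608270645), 11.648284912109375) [[0.5057700276374817, 0.15848729014396667], [0.5221273303031921, 0.07914044708013535], [0.628051221370697, 0.10097655653953552], [0.6116939187049866, 0.18032339215278625]]
pin [302.1467 197.2   ] (300, 193, 5, 9) 25.0 z.048 [0.565  0.1234 0.048 ] z.044 [0.566  0.1275 0.044 ]
tri (array([0.5661, 0.1327, 0.039 ]), np.float64(0.0024702108712306337))
caps [ 0.5607 -0.285   0.036 ]
```

Emit:
step_arm(commands=[[0.003, 0.003, -0.08, 0, 0, 0], [0.002, 0.003, -0.08, 0, 0, 0], [0.001, 0.001, -0.08, 0, 0, 0], [0, 0, -0.08, 0, 0, 0], [0, 0, -0.08, 0, 0, 0]])

```text
time: 8.83
position: [0.5603, -0.2818, 0.2653]
eef_rot: [[0.009, 1.0, 0.002], [1.0, -0.009, -0.001], [-0.001, 0.002, -1.0]]
ft_force: [-0.6, 0.1, -0.4]
finger_gap: 0.0434
finger_force: 0.0
```

Emit:
step_arm(commands=[[0, 0, -0.05, 0, 0, 0], [0, 0, -0.04, 0, 0, 0], [0, 0, -0.03, 0, 0, 0], [0, 0, -0.013, 0, 0, 0], [0, 0, 0, 0, 0, 0]])

```text
time: 9.25
position: [0.5597, -0.2827, 0.2247]
eef_rot: [[0.01, 1.0, -0.0], [1.0, -0.01, 0.0], [0.0, -0.0, -1.0]]
ft_force: [0.7, 0.5, -0.6]
finger_gap: 0.0432
finger_force: 0.0
```

Emit:
step_arm(commands=[[0, 0, 0, 0, 0, 0], [0, 0, 0, 0, 0, 0], [0, 0, 0, 0, 0, 0], [0, 0, 0, 0, 0, 0], [0, 0, 0, 0, 0, 0]], jaw=1, grip_force=45)

```text
time: 9.67
position: [0.5598, -0.2833, 0.2255]
eef_rot: [[0.01, 1.0, 0.001], [1.0, -0.01, -0.001], [-0.001, 0.001, -1.0]]
ft_force: [0.7, 0.1, 2.9]
finger_gap: 0.0198
finger_force: 45.0
```

Emit:
step_arm(commands=[[0, 0, 0.04, 0, 0, 0], [0, 0, 0.09, 0, 0, 0], [0, 0, 0.12, 0, 0, 0], [0, 0, 0.12, 0, 0, 0], [0, 0, 0.1, 0, 0, 0]])

```text
time: 10.08
position: [0.5594, -0.283, 0.3687]
eef_rot: [[0.01, 1.0, 0.001], [1.0, -0.01, -0.0], [-0.0, 0.001, -1.0]]
ft_force: [0.2, -0.7, -1.5]
finger_gap: 0.0196
finger_force: 45.0
```

Emit:
step_arm(commands=[[0.001, 0.06, 0, 0, 0, 0.1], [0.001, 0.09, 0, 0, 0, 0.13], [0.001, 0.1, 0, 0, 0, 0.14], [0.001, 0.1, 0, 0, 0, 0.14], [0.001, 0.1, 0, 0, 0, 0.14]])

```text
time: 10.5
position: [0.5603, -0.1464, 0.3652]
eef_rot: [[-0.058, 0.998, -0.001], [0.998, 0.058, 0.001], [0.001, -0.001, -1.0]]
ft_force: [1.0, -0.2, -2.6]
finger_gap: 0.0195
finger_force: 45.0
```

Emit:
step_arm(commands=[[0.001, 0.1, 0, 0, 0, 0.14], [0.001, 0.1, 0, 0, 0, 0.14], [0.001, 0.1, 0, 0, 0, 0.14], [0.001, 0.1, 0, 0, 0, 0.14], [0.001, 0.1, 0, 0, 0, 0.14]])

```text
time: 10.92
position: [0.5617, 0.0038, 0.3653]
eef_rot: [[-0.132, 0.991, -0.001], [0.991, 0.132, 0.0], [0.0, -0.001, -1.0]]
ft_force: [0.2, 0.5, -2.6]
finger_gap: 0.0199
finger_force: 45.0
```

Emit:
step_arm(commands=[[0.002, 0.1, 0, 0, 0, 0.14], [0.002, 0.1, 0, 0, 0, 0.14], [0.002, 0.1, 0, 0, 0, 0.14], [0.001, 0.09, 0, 0, 0, 0.14], [0.001, 0.05, 0, 0, 0, 0.09]])

```text
time: 11.33
position: [0.5638, 0.137, 0.3652]
eef_rot: [[-0.201, 0.98, -0.002], [0.98, 0.201, 0.001], [0.001, -0.001, -1.0]]
ft_force: [0.3, -0.6, -2.2]
finger_gap: 0.0196
finger_force: 45.0
```

Emit:
step_arm(commands=[[0, 0, 0, 0, 0, 0], [0, 0, 0, 0, 0, 0], [0, 0, 0, 0, 0, 0], [0, 0, 0, 0, 0, 0], [0, 0, 0, 0, 0, 0]])

```text
time: 11.75
position: [0.5649, 0.1329, 0.3656]
eef_rot: [[-0.197, 0.98, -0.0], [0.98, 0.197, -0.0], [-0.0, -0.0, -1.0]]
ft_force: [0.6, 0.1, -2.2]
finger_gap: 0.0198
finger_force: 45.0
```

Emit:
step_arm(commands=[[0.003, 0, -0.06, 0, 0, 0.03], [0, 0, -0.06, 0, 0, 0], [0, 0, -0.06, 0, 0, 0], [0, 0, -0.04, 0, 0, 0], [0, 0, 0, 0, 0, 0]])

```text
time: 12.17
position: [0.5646, 0.133, 0.2964]
eef_rot: [[-0.2, 0.98, -0.006], [0.98, 0.2, -0.001], [0.001, -0.006, -1.0]]
ft_force: [-0.4, -1.1, -2.5]
finger_gap: 0.02
finger_force: 45.0
```

```bash
python3 - <<'E'
from h import *
np.set_printoptions(precision=4,suppress=True)
z=sense()["position"];print(z)
for n in("side","top"):
    d=snapshot(n);m=cv2.resize(d["color"][100:320,150:440][:,:,::-1],None,fx=1.38,fy=1.38,interpolation=cv2.INTER_CUBIC)
    cv2.imwrite(f"pics/{n}2.png",m);globals()[n]=m
cv2.imwrite("pics/both2.png",np.hstack([side,top]))
d=snapshot("side")
for k in blobs(mask(d,(0,0,200),(179,45,255),(200,120,420,300))): print(cen(k),cv2.contourArea(k),onz(d,cen(k),z[2]-.225+.036))
E
```

```text
[0.5646 0.133  0.2964]
[411.8313 177.3172] 289.5 [0.7547 0.056  0.1074]
[403.8904 123.672 ] 188.5 [0.8008 0.2092 0.1074]
[283.1518 189.1103] 140.5 [0.5229 0.0928 0.1074]
[334.0787 170.7585] 127.0 [0.6248 0.1139 0.1074]
[307.7814 219.5984] 122.0 [0.5444 0.0072 0.1074]
[268.0789 167.875 ] 76.0 [0.5103 0.1566 0.1074]
[319.3894 150.4779] 56.5 [0.6155 0.1775 0.1074]
```

View pics/both2.png

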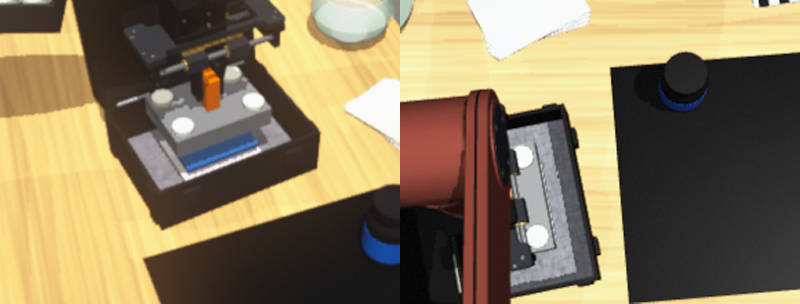

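The side half shows the rack level above the deck, with caps at about (183,125) and (254,101) in the crop. The top half shows two front caps at about (523,155) and (537,236). I check the offset from the top view.

```bash
python3 - <<'E'
from h import *
np.set_printoptions(precision=4,suppress=True)
s=sense();z=s["position"];print(z,np.round(s["eef_rot"],3).tolist())
for n,b in(("side",(260,145,350,230)),("top",(220,190,270,300))):
  d=snapshot(n)
  for k in blobs(mask(d,(0,0,215),(179,45,255),b)): print(n,cen(k),cv2.contourArea(k),onz(d,cen(k),z[2]-.225+.036))
E
```

```text
[0.5663 0.1336 0.3006] [[-0.201, 0.98, 0.001], [0.98, 0.201, 0.0], [-0.0, 0.001, -1.0]]
side [283.5811 188.281 ] 130.5 [0.5232 0.0902 0.1116]
side [334.6356 169.9831] 118.0 [0.6249 0.111  0.1116]
side [307.7174 219.4095] 98.5 [0.5433 0.0036 0.1116]
top [248.8106 269.3698] 183.0 [0.5215 0.0905 0.1116]
top [239.0217 210.8851] 130.5 [0.6243 0.1089 0.1116]
```

Emit:
step_arm(commands=[[-0.002, -0.001, -0.03, 0, 0, 0], [0, 0, -0.03, 0, 0, 0], [0, 0, -0.02, 0, 0, 0], [0, 0, -0.01, 0, 0, 0], [0, 0, -0.01, 0, 0, 0]])

```text
time: 12.83
position: [0.5649, 0.1336, 0.2686]
eef_rot: [[-0.201, 0.98, -0.002], [0.98, 0.201, -0.0], [0.0, -0.002, -1.0]]
ft_force: [0.0, -0.2, -3.1]
finger_gap: 0.0195
finger_force: 45.0
```

Emit:
step_arm(commands=[[0, 0, -0.01, 0, 0, 0], [0, 0, -0.01, 0, 0, 0], [0, 0, 0, 0, 0, 0], [0, 0, 0, 0, 0, 0], [0, 0, 0, 0, 0, 0]])

```text
time: 13.25
position: [0.5654, 0.1336, 0.264]
eef_rot: [[-0.201, 0.98, 0.0], [0.98, 0.201, 0.0], [-0.0, 0.0, -1.0]]
ft_force: [-0.6, 0.5, -2.4]
finger_gap: 0.0195
finger_force: 45.0
```

Emit:
step_arm(commands=[[0, 0, -0.01, 0, 0, 0], [0, 0, -0.01, 0, 0, 0], [0, 0, -0.01, 0, 0, 0], [0, 0, 0, 0, 0, 0], [0, 0, 0, 0, 0, 0]])

```text
time: 13.67
position: [0.5655, 0.1336, 0.2554]
eef_rot: [[-0.201, 0.98, 0.001], [0.98, 0.201, 0.0], [-0.0, 0.001, -1.0]]
ft_force: [-2.0, -0.1, 3.1]
finger_gap: 0.0197
finger_force: 45.0
```

Emit:
step_arm(commands=[[0, 0, -0.007, 0, 0, 0], [0, 0, -0.007, 0, 0, 0], [0, 0, -0.005, 0, 0, 0], [0, 0, 0, 0, 0, 0], [0, 0, 0, 0, 0, 0]])

```text
time: 14.08
position: [0.5655, 0.1337, 0.2501]
eef_rot: [[-0.201, 0.98, 0.001], [0.98, 0.201, 0.0], [-0.0, 0.001, -1.0]]
ft_force: [-3.4, -0.9, 8.7]
finger_gap: 0.0195
finger_force: 45.0
```

Emit:
step_arm(commands=[[0, 0, -0.005, 0, 0, 0], [0, 0, -0.002, 0, 0, 0], [0, 0, 0, 0, 0, 0], [0, 0, 0, 0, 0, 0], [0, 0, 0, 0, 0, 0]])

```text
time: 14.5
position: [0.5656, 0.1337, 0.2494]
eef_rot: [[-0.201, 0.98, 0.001], [0.98, 0.201, -0.0], [-0.0, 0.001, -1.0]]
ft_force: [-7.1, -0.4, 17.4]
finger_gap: 0.0196
finger_force: 45.0
```

Emit:
step_arm(commands=[[0, 0, -0.003, 0, 0, 0], [0, 0, 0, 0, 0, 0], [0, 0, 0, 0, 0, 0], [0, 0, 0, 0, 0, 0], [0, 0, 0, 0, 0, 0]])

```text
time: 14.92
position: [0.5657, 0.1338, 0.2493]
eef_rot: [[-0.201, 0.98, 0.001], [0.98, 0.201, -0.0], [-0.0, 0.001, -1.0]]
ft_force: [-11.0, -1.5, 22.4]
finger_gap: 0.0198
finger_force: 45.0
```

Emit:
step_arm(commands=[[-0.002, 0, 0, 0, 0, 0], [0, 0, 0, 0, 0, 0], [0, 0, 0, 0, 0, 0], [0, 0, 0, 0, 0, 0], [0, 0, 0, 0, 0, 0]])

```text
time: 15.33
position: [0.5654, 0.1337, 0.2493]
eef_rot: [[-0.201, 0.98, 0.002], [0.98, 0.201, -0.0], [-0.0, 0.002, -1.0]]
ft_force: [-8.4, -0.8, 20.6]
finger_gap: 0.0196
finger_force: 45.0
```

```bash
python3 - <<'E'
from h import *
np.set_printoptions(precision=4,suppress=True)
a=snapshot("side");b=snapshot("top")
cv2.imwrite("pics/f.png",np.hstack([cv2.resize(d["color"][80:310,130:420][:,:,::-1],(400,317)) for d in(a,b)]))
for n,d,bx in(("side",a,(250,140,350,240)),("top",b,(200,190,275,300))):
  for k in blobs(mask(d,(0,0,215),(179,45,255),bx)): print(n,cv2.contourArea(k),onz(d,cen(k),.060))
E
```

```text
side 122.0 [0.5226 0.091  0.06  ]
side 116.0 [0.6244 0.1117 0.06  ]
top 161.5 [0.5206 0.0903 0.06  ]
top 114.5 [0.6231 0.1086 0.06  ]
```

View pics/f.png

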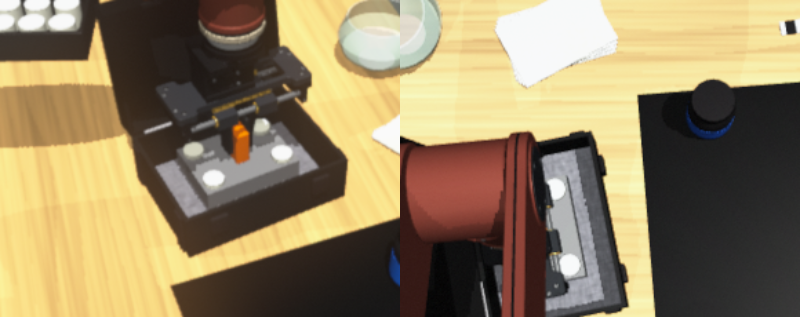

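The rack sits low and square in the case, with crop caps at (213,178) and (282,152). Taking the cap tops at z = 0.060 (the fully pressed height), the two views agree to about 3 mm, and the lid is still open.

```bash
python3 -c "
from workcell import hand_in
print(hand_in())"
```

```text
the job is handed in; nothing more can be done
None
```

The job is handed in at about 15 s: lid open on its stop, rack square over the pin and held pressed onto the deck's stop at about 23 N, and I never touched the jars or brush.

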